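# Push the striking plate home in the corner stop

### The job

Get the steel striking plate ready for hammering: push it along the bench with the fingertips, home into the wooden corner stop, so that its long edge lies flat against the long far fence and its end touches the short left fence, with no gap at either. Only push it, never pick it up or tip it, and leave it lying there with the hand clear. Do not disturb the thread spools and the beeswax cake.

Things in the scene. Friction and masses are not known exactly. Their poses are not given: they have to be found in the camera images.
- plate_center (a point): Centre (half-way up, 5.5 mm above the bench) of the loose grey steel striking plate: a flat rectangle 78 mm (its x) by 145 mm (its y, the long side) by 11 mm thick, 0.6 to 1 kg, lying flat on the bench in front of the corner stop. It slides at 3 to 8 N and turns easily when pushed off-centre. Its z is up.
- corner_stop: L-shaped stop of two light wooden fences, 20 mm high, 18 mm thick, screwed down. Origin: inner corner, at bench height; x away from the robot, y to the left (at yaw 0). Long far fence: inner face at x = 0, from y = -210 to 18 mm. Short left fence: inner face at y = 0, from x = -117 to -3 mm. The plate when home: centre at x = -39, y = -72.5 mm, its long side along y.
- black_spool: Bystander: upright wooden spool of black thread, 40 mm across, 45 mm high, origin at the centre of its underside.
- red_spool: Bystander: upright wooden spool of red thread, 36 mm across, 40 mm high, origin at the centre of its underside.
- beeswax: Bystander: round yellow cake of beeswax, 58 mm across, 19 mm high, origin at the centre of its underside.
There are look-alikes about, which are no part of the job. Of the things that look like the part that bears plate_center, the largest one is meant.

How it is judged:
By the outcome, as a careful person would: the job done as asked, in the order asked, and still so for the second after the job is handed in, with the robot touching nothing.
It also fails if it takes over 72 s, if anything falls off the work surface, if the arm or the gripper's body presses on something with over 40 N, if the wrist force passes 120 N, or if a joint passes its speed limit or range.

### The arm

A 6-joint arm with a two-finger parallel gripper is mounted at the origin on a cart in front of the work surface, level with it; the furniture and walls round the work are solid. World frame = base frame: x ahead of the robot, y to its left, z up, the work surface at z = 0. Lengths are in mm, angles in rad, forces in N, time in s.
With the tool pointing down it reaches from about 275 to 725 mm from the base axis. Payload 15.9 kg.
Tool frame: the origin (TCP) lies midway between the tips of the shut fingers; the grasp point (between the pads) lies 19 mm behind it; z points along the fingers, x is the direction in which the jaws open and shut, and the axes are right-handed (so a half turn about z gives the same grasp; the last joint's range is limited). The gripper opens to 85 mm and grips with 20 to 120 N. Pads are 22 mm wide; open, the fingers measure 114 mm over their backs; the gripper's body (76 mm by 85 mm) begins 54 mm behind the grasp point. The pads swing forward as they close: fully open they stand 13 mm farther back than shut.
Start: joints at [1.331, 0.213, -0.034, 1.323, 0, 1.571], TCP at [118.749, 485.679, 231.306] pointing down, gripper open.
Joint ranges: [-2.98, 2.98], [-0.74, 1.72], [-1.14, 1.35], [-2.1, 2.04], [-1.57, 1.44], [-3.14, 3.14]. Speed limits (rad/s): [1.89, 1.89, 2.39, 2.57, 3.14, 3.14].

### API

Orientations are given as a unit quaternion [w, x, y, z].
In Python, from bench import env, snapshot, get_calibration gives the robot as it stands. The module is installed in compiled form; this text tells all that it offers.
- The arm moves only by the tool play_rows, never from a script. Its argument "increments" is a list of rows, each an object with "turn": the turn, a rotation vector about the tool's x, y, z in rad, a list of three; "delta_pos": the shift along the tool's x, y, z in mm, a list of three; "grip": the closure in counts, from 0 (fully open) to 255 (shut). In form: [{"turn": [wx, wy, wz], "delta_pos": [tx, ty, tz], "grip": grip}, ...]. A call has exactly 5 rows; each row shifts and turns the pose as measured when the row begins, along the tool's axes as they then stand; what a row does not reach is not made up. A row lasts 1/8 s, in which the tool goes at most 62.5 mm and 10.7 degrees, less where a joint would pass 70% of its speed; a pose out of reach is approached as far as the arm can. A call with a gripper value outside its range is refused whole. The fingers move at their own pace and stop on an object; "squeeze" is the grip in N (left out, the last holds). Time passes only in rows, so rows that do not move let the fingers close, or fill a call up. It gives the time, the measured TCP pose, the force and the opening at its end, in the units of the state.
- env.get_state(): the state, without advancing time (a new reading comes with each control period).
- snapshot(name): name is "scene" or "top"; returns (picture, depth): 400x640x3 uint8, red, green, blue; 400x640 float32, mm along the optical axis (not along the pixel's ray), 0 where there is no reading.
- get_calibration(name): a dict with "fx", "fy", "cx", "cy" (pixels), "world_to_cam" (4x4, takes a point from world to camera coordinates). Camera axes: x right, y down, z forward; pixel columns grow to the right and rows downward; lengths in mm; the calibration is good to about 2 mm. A picture is of the moment at which its call begins. get_calibration takes no time and is no camera call.
- env.sign_off(): hands the job in, once; it reports no verdict.
The state is a dict: "time_s": time; "qpos": joint angles; "qd": joint speeds; "effort": joint torques, N m; "tool_pos": TCP position; "eef_rot": TCP orientation; "force": force on the tool from outside, world axes, zero at the start; "torque": the same for the moment, N m; "gripper_width": finger opening in mm.
Only numpy, scipy, OpenCV 4.12 (cv2) and the standard library are available. Lean on these libraries where they do the work, as an engineer would, in place of code of your own. Each camera call takes 0.05 s, during which the arm holds its last target. There are 200 camera calls.

## Working session

There is one attempt and no reset: what is moved stays moved. The work goes in short steps, Python scripts to look and compute and a tool call to move; the robot and the scene stay as the last step left them, time stands still between calls to the robot, and variables do not carry over. Pictures are saved under pics/ and viewed, about 8 in all and at most 12, crops included, and the job is handed in when it is done.

Besides the shell and the picture viewer there is one more tool, called as name(argument=value, ...) on one line, values as JSON. play_rows: Moves the arm, as the interface text tells. Its arguments: {"type":"object","properties":{"increments":{"type":"array","items":{"type":"object","properties":{"turn":{"type":"array","items":{"type":"number"}},"delta_pos":{"type":"array","items":{"type":"number"}},"grip":{"type":"number"}}}},"squeeze":{"type":"number"}},"required":["increments"]}

```bash
mkdir -p pics; python3 - <<'E'
from bench import env,snapshot,get_calibration
import cv2,numpy as np
for n in("scene","top"):
    p,d=snapshot(n); np.savez(f"{n}0.npz",p=p,d=d); cv2.imwrite(f"pics/{n}0.png",p[:,:,::-1])
    c=get_calibration(n); print(n,c["fx"],c["fy"],c["cx"],c["cy"],np.round(c["world_to_cam"],4).tolist())
s=env.get_state();print(s["tool_pos"],s["eef_rot"],s["time_s"])
E
```

```text
scene 376.1190903312339 376.1190903312339 322.2089091706339 208.30635093514604 [[0.8931, -0.4496, -0.0178, -487.2713], [-0.3238, -0.6145, -0.7194, 115.5672], [0.3125, 0.6482, -0.6944, 823.8529], [0.0, 0.0, 0.0, 1.0]]
top 505.5132390953753 505.5132390953753 318.6420571494657 196.50339067202333 [[0.0169, -0.9999, -0.0031, -100.4524], [-0.9885, -0.0163, -0.1503, 513.0341], [0.1502, 0.0056, -0.9886, 1174.7462], [0.0, 0.0, 0.0, 1.0]]
[118.69809714 485.41745008 230.8723801 ] [ 3.07671627e-04  7.86613249e-01  6.17445843e-01 -3.64436175e-04] 0.1
```

View pics/top0.png

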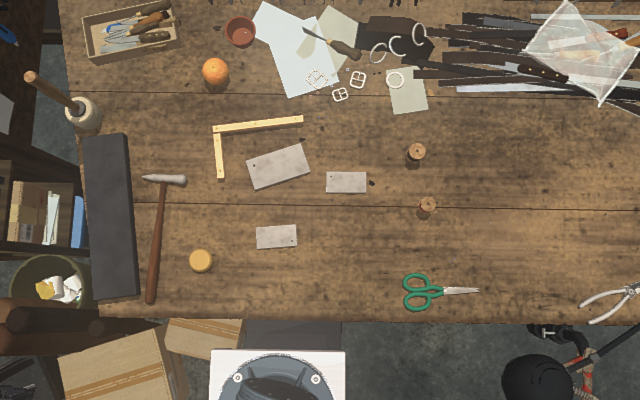

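View pics/scene0.png

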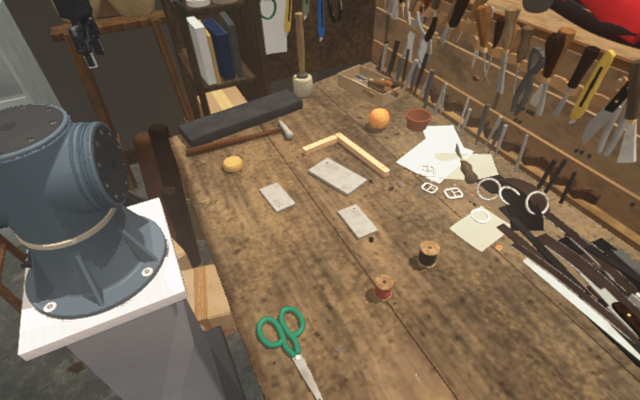

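The top view shows the large plate at about (278,166), turned slightly. The fence corner is near (216,129), with the long fence running to (302,119) and the short one to (220,178). Smaller look-alikes sit at (346,182) and (276,236). The wax is at (200,260) and the spools at (417,151) and (428,204).

```bash
cat > h.py <<'E'
import cv2,numpy as np
from bench import env,snapshot,get_calibration
def ray(n,uv,z):
    c=get_calibration(n);M=np.array(c["world_to_cam"]);R=M[:3,:3];o=-R.T@M[:3,3]
    uv=np.atleast_2d(np.float64(uv));d=np.c_[(uv[:,0]-c["cx"])/c["fx"],(uv[:,1]-c["cy"])/c["fy"],np.ones(len(uv))]@R
    return (o+d*((z-o[2])/d[:,2])[:,None])[:,:2]
def blob(mask,u,v):
    n,l=cv2.connectedComponents(mask.astype(np.uint8)); return l==l[v,u] 
def world_rect(n,m,z):
    cs,_=cv2.findContours(m.astype(np.uint8),cv2.RETR_EXTERNAL,cv2.CHAIN_APPROX_NONE)
    c=max(cs,key=cv2.contourArea)[:,0]
    w=ray(n,c,z);return w,cv2.minAreaRect(w.astype(np.float32))
def plate(n,p,u,v):
    h=cv2.cvtColor(p,cv2.COLOR_RGB2HSV); m=(h[...,1]<50)&(h[...,2]>110)
    m=cv2.morphologyEx(m.astype(np.uint8),cv2.MORPH_CLOSE,np.ones((3,3)))
    return world_rect(n,blob(m,u,v),11)
def fence(n,p,x0,y0,x1,y1):
    h=cv2.cvtColor(p,cv2.COLOR_RGB2HSV); m=((h[...,2]>165)&(h[...,1]>50)&(h[...,1]<160)&(h[...,0]>12)&(h[...,0]<35)).astype(np.uint8)
    k=np.zeros_like(m);k[y0:y1,x0:x1]=1;m=cv2.morphologyEx(m*k,cv2.MORPH_CLOSE,np.ones((3,3)))
    return m,ray(n,np.argwhere(m)[:,::-1],20)
E
python3 - <<'E'
from h import *
p=np.load("top0.npz")["p"]
h=cv2.cvtColor(p,cv2.COLOR_RGB2HSV);print(h[166,278],h[181,346],h[125,255],h[150,219],h[200,280])
w,r=plate("top",p,278,166);print("plate",r)
print("corners",cv2.boxPoints(r).round(1).tolist())
m,f=fence("top",p,205,108,310,185)
v=cv2.resize(np.hstack([p[100:200,200:320],np.repeat(m[100:200,200:320,None]*255,3,2)]),None,fx=3.3,fy=3.3,interpolation=0)
cv2.imwrite("pics/m.png",v[...,::-1])
uv=np.argwhere(m)[:,::-1]
L=f[(uv[:,0]>228)];S=f[(uv[:,1]>140)&(uv[:,0]<232)]
for n,q in(("long",L),("short",S)):
    vx,vy,x,y=cv2.fitLine(q.astype(np.float32),cv2.DIST_HUBER,0,.01,.01).ravel();t=(q-[x,y])@[-vy,vx];a=(q-[x,y])@[vx,vy]
    print(n,len(q),np.degrees(np.arctan2(vy,vx)),x,y,"width",np.percentile(t,[1,99]),"along",a.min(),a.max())
for n,u,v,z in(("black",417,151,45),("red",428,204,40),("wax",200,260,19)):print(n,ray("top",[u,v],z))
for u,v in((346,182),(276,236)):print("decoy",plate("top",p,u,v)[1])
s=np.load("scene0.npz")["p"];print("scene plate",plate("scene",s,337,176)[1])
E
```

```text
[ 16  38 203] [ 17  38 200] [ 23  90 243] [ 22  86 241] [ 15  95 131]
plate ((593.6055297851562, 12.014358520507812), (77.61534118652344, 142.999755859375), 19.307056427001953)
corners [[533.2999877929688, 66.69999694824219], [580.5999755859375, -68.30000305175781], [653.9000244140625, -42.599998474121094], [606.5999755859375, 92.30000305175781]]
long 531 -82.19971 702.2967 43.552822 width [-102.67828037    8.98923563] along -92.61396594025034 93.57395242408393
short 278 7.7487674 606.8468 156.91808 width [-9.10507702 21.11258466] along -55.15752419559191 46.9496380878796
black [[ 628.91934341 -327.92035618]]
red [[ 500.6154447  -353.56249919]]
wax [[359.10554165 189.81270936]]
decoy ((556.1729736328125, -157.45352172851562), (50.108558654785156, 96.51878356933594), 0.9354286193847656)
decoy ((419.8145446777344, 10.277000427246094), (52.192909240722656, 97.08172607421875), 5.942240238189697)
scene plate ((592.2486572265625, 6.712501525878906), (80.42626190185547, 145.63031005859375), 19.215730667114258)
```

View pics/m.png

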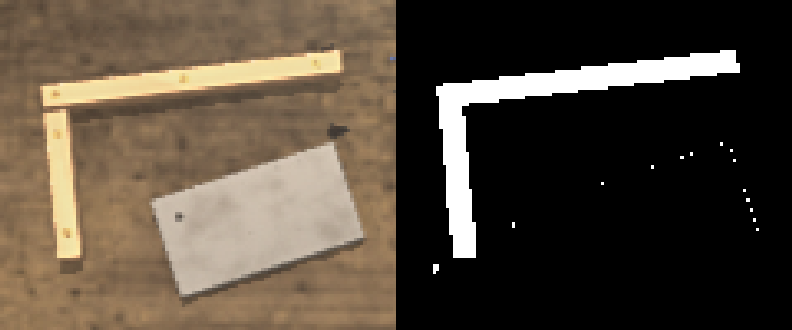

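The measured sizes agree with the task: plate 77.6×143 against 78×145, and fences about 18 wide. The stop's yaw is about 7.8° with its corner at about (677.5, 157.5). The plate is about 64 mm short along the stop's x, 60 mm short along its y, and turned +11.5° relative to the stop. I'll turn the jaws parallel to the long fence and push with the open fingers as a two-point pusher.

play_rows(increments=[{"turn":[0,0,-0.125],"delta_pos":[0,0,0],"grip":0},{"turn":[0,0,-0.125],"delta_pos":[0,0,0],"grip":0},{"turn":[0,0,-0.125],"delta_pos":[0,0,0],"grip":0},{"turn":[0,0,0],"delta_pos":[-40,25,0],"grip":0},{"turn":[0,0,0],"delta_pos":[-48,29,0],"grip":0}])

```text
time_s: 0.72
tool_pos: [184.6, 405.5, 229.0]
eef_rot: [0.001, 0.651, 0.759, -0.002]
force: [1.1, -0.3, 0.2]
gripper_width: 85.8
```

play_rows(increments=[{"turn":[0,0,0],"delta_pos":[-48,29,0],"grip":0},{"turn":[0,0,0],"delta_pos":[-48,29,0],"grip":0},{"turn":[0,0,0],"delta_pos":[-48,29,0],"grip":0},{"turn":[0,0,0],"delta_pos":[-48,29,0],"grip":0},{"turn":[0,0,0],"delta_pos":[-48,29,0],"grip":0}])

```text
time_s: 1.35
tool_pos: [368.2, 182.7, 229.0]
eef_rot: [0.001, 0.65, 0.76, -0.002]
force: [0.7, 1.4, 0.7]
gripper_width: 85.7
```

```bash
cat > st.py <<'E'
from bench import env
import numpy as np
from scipy.spatial.transform import Rotation as R
Y=np.radians(7.8);ex=np.array([np.cos(Y),np.sin(Y)]);ey=np.array([-ex[1],ex[0]]);C=np.array([677.5,157.5])
def stop(p): p=np.atleast_2d(p)[:,:2]-C; return np.c_[p@ex,p@ey]
if __name__=="__main__":
    s=env.get_state();q=s["eef_rot"];M=R.from_quat([q[1],q[2],q[3],q[0]]).as_matrix()
    print("t",s["time_s"],"stop xy",stop(s["tool_pos"]).round(1),"z",s["tool_pos"][2],"jaw deg",np.degrees(np.arctan2(M[1,0],M[0,0])).round(2),"z axis",M[:,2].round(3))
    print("q",np.round(s["qpos"],2),"F",np.round(s["force"],1),"w",s["gripper_width"])
E
python3 st.py
```

```text
t 1.35 stop xy [[-303.    66.9]] z 229.00562541379648 jaw deg 98.89 z axis [-0.002 -0.005 -1.   ]
q [ 0.46  0.03 -0.25  1.29 -0.    0.31] F [0.7 1.4 0.7] w 85.67555457934635
```

play_rows(increments=[{"turn":[0,0,0.019],"delta_pos":[-46,27,0],"grip":0},{"turn":[0,0,0],"delta_pos":[-46,27,0],"grip":0},{"turn":[0,0,0],"delta_pos":[-46,27,0],"grip":0},{"turn":[0,0,0],"delta_pos":[-46,27,0],"grip":0},{"turn":[0,0,0],"delta_pos":[-20,8,0],"grip":0}])

```text
time_s: 1.98
tool_pos: [515.6, -12.6, 228.4]
eef_rot: [0.0, 0.659, 0.752, -0.003]
force: [0.4, 1.1, -0.1]
gripper_width: 85.1
```

play_rows(increments=[{"turn":[0,0,0],"delta_pos":[0,0,50],"grip":0},{"turn":[0,0,0],"delta_pos":[0,0,50],"grip":0},{"turn":[0,0,0],"delta_pos":[0,0,50],"grip":0},{"turn":[0,0,0],"delta_pos":[0,0,40],"grip":0},{"turn":[0,0,0],"delta_pos":[0,0,0],"grip":0}])

```text
time_s: 2.6
tool_pos: [515.3, -15.9, 32.3]
eef_rot: [0.0, 0.66, 0.751, -0.003]
force: [0.3, 0.2, 1.4]
gripper_width: 85.8
```

```bash
python3 st.py
```

```text
t 2.6 stop xy [[-184.2 -149.8]] z 32.313277414060124 jaw deg 97.36 z axis [-0.004 -0.005 -1.   ]
q [-0.03  0.37 -0.34  0.86 -0.01 -0.16] F [0.3 0.2 1.4] w 85.78422125395663
```

play_rows(increments=[{"turn":[0,0,-0.008],"delta_pos":[14,-6,15],"grip":0},{"turn":[0,0,0],"delta_pos":[0,0,12],"grip":0},{"turn":[0,0,0],"delta_pos":[0,0,8],"grip":0},{"turn":[0,0,0],"delta_pos":[0,0,4],"grip":0},{"turn":[0,0,0],"delta_pos":[0,0,0],"grip":0}])

```text
time_s: 3.22
tool_pos: [511.4, -3.6, -2.8]
eef_rot: [0.003, 0.657, 0.754, -0.001]
force: [-0.5, 1.1, -0.5]
gripper_width: 85.5
```

```bash
python3 st.py; python3 - <<'E'
from h import *
p,_=snapshot("scene");v=cv2.resize(p[110:260,240:440],None,fx=4,fy=4,interpolation=2);cv2.imwrite("pics/a.png",v[...,::-1])
E
```

```text
t 3.225 stop xy [[-186.4 -137. ]] z -2.8145179745096733 jaw deg 97.79 z axis [ 0.002 -0.005 -1.   ]
q [-0.    0.4  -0.4   0.76 -0.01 -0.14] F [-0.5  1.1 -0.5] w 85.4731068831479
```

View pics/a.png

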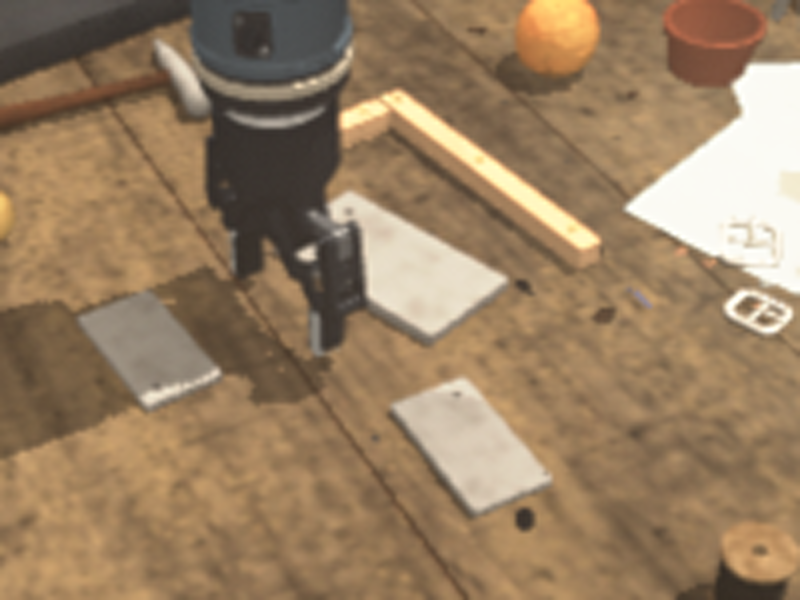

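The crop shows both fingertips on the bench, just behind the plate's near edge, with the decoys clear of the path. I'll lower slightly and push towards the far fence.

play_rows(increments=[{"turn":[0,0,0],"delta_pos":[0,5,5],"grip":0},{"turn":[0,0,0],"delta_pos":[0,8,2],"grip":0},{"turn":[0,0,0],"delta_pos":[0,8,0],"grip":0},{"turn":[0,0,0],"delta_pos":[0,8,0],"grip":0},{"turn":[0,0,0],"delta_pos":[0,8,0],"grip":0}])

```text
time_s: 3.9
tool_pos: [550.1, 1.9, -9.8]
eef_rot: [0.002, 0.657, 0.754, -0.001]
force: [-4.8, 0.7, 2.1]
gripper_width: 85.7
```

```bash
python3 st.py
```

```text
t 3.9 stop xy [[-147.3 -136.9]] z -9.8483298881596 jaw deg 97.8 z axis [ 0.001 -0.005 -1.   ]
q [ 0.01  0.48 -0.3   0.79 -0.   -0.13] F [-4.8  0.7  2.1] w 85.68512193009462
```

play_rows(increments=[{"turn":[0,0,0],"delta_pos":[0,8,-2],"grip":0},{"turn":[0,0,0],"delta_pos":[0,8,0],"grip":0},{"turn":[0,0,0],"delta_pos":[0,8,0],"grip":0},{"turn":[0,0,0],"delta_pos":[0,8,0],"grip":0},{"turn":[0,0,0],"delta_pos":[0,6,0],"grip":0}])

```text
time_s: 4.53
tool_pos: [589.5, 6.9, -7.8]
eef_rot: [0.002, 0.658, 0.753, -0.002]
force: [-5.6, -1.1, 3.0]
gripper_width: 85.8
```

```bash
python3 st.py; python3 - <<'E'
from h import *
p,_=snapshot("scene");v=cv2.resize(p[110:260,240:440],None,fx=4,fy=4,interpolation=2);cv2.imwrite("pics/b.png",v[...,::-1])
E
```

```text
t 4.525 stop xy [[-107.7 -137.3]] z -7.827021145892978 jaw deg 97.76 z axis [-0.001 -0.006 -1.   ]
q [ 0.01  0.55 -0.18  0.84 -0.01 -0.12] F [-5.6 -1.1  3. ] w 85.77484668426335
```

View pics/b.png

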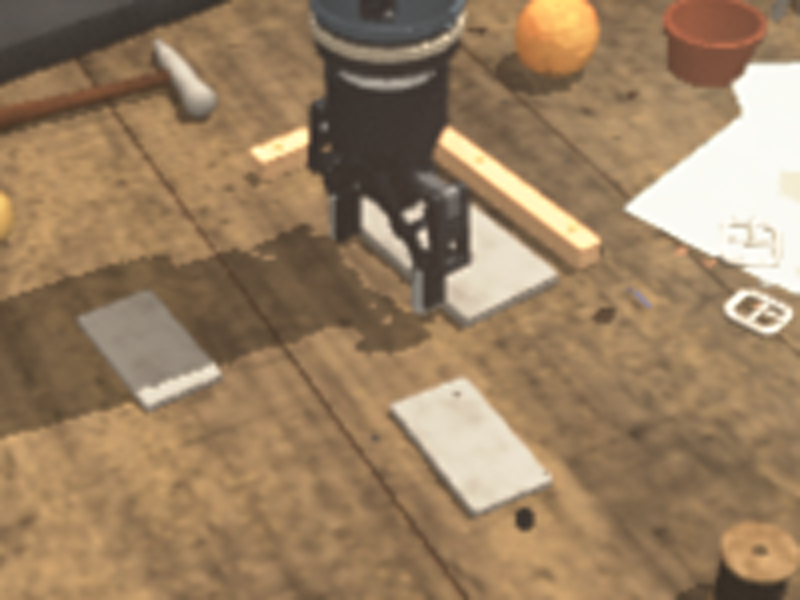

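The plate's near edge is now parallel to the fence and against both fingers, with roughly 15–20 mm still to go.

play_rows(increments=[{"turn":[0,0,0],"delta_pos":[0,5,0],"grip":0},{"turn":[0,0,0],"delta_pos":[0,4,0],"grip":0},{"turn":[0,0,0],"delta_pos":[0,3,0],"grip":0},{"turn":[0,0,0],"delta_pos":[0,3,0],"grip":0},{"turn":[0,0,0],"delta_pos":[0,2,0],"grip":0}])

```text
time_s: 5.2
tool_pos: [606.9, 9.1, -7.8]
eef_rot: [0.001, 0.658, 0.753, -0.003]
force: [-5.6, -0.9, 3.4]
gripper_width: 85.5
```

play_rows(increments=[{"turn":[0,0,0],"delta_pos":[0,2,0],"grip":0},{"turn":[0,0,0],"delta_pos":[0,2,0],"grip":0},{"turn":[0,0,0],"delta_pos":[0,2,0],"grip":0},{"turn":[0,0,0],"delta_pos":[0,2,0],"grip":0},{"turn":[0,0,0],"delta_pos":[0,2,0],"grip":0}])

```text
time_s: 5.82
tool_pos: [608.6, 9.3, -8.7]
eef_rot: [-0.004, 0.658, 0.753, -0.009]
force: [-17.8, -2.5, 11.3]
gripper_width: 85.5
```

```bash
python3 st.py
```

```text
t 5.825 stop xy [[ -88.4 -137.5]] z -8.709850125150455 jaw deg 97.75 z axis [-0.017 -0.008 -1.   ]
q [ 0.02  0.59 -0.1   0.9  -0.01 -0.12] F [-17.8  -2.5  11.3] w 85.51436688169541
```

It made contact at stop x = -88.4 against a predicted -89, with the force rising to 18 N. I'll back off, lift and turn the jaws 90° for the end push.

play_rows(increments=[{"turn":[0,0,0],"delta_pos":[0,-10,0],"grip":0},{"turn":[0,0,0],"delta_pos":[0,-20,-10],"grip":0},{"turn":[0,0,0],"delta_pos":[0,0,-40],"grip":0},{"turn":[0,0,0],"delta_pos":[0,0,-50],"grip":0},{"turn":[0,0,0],"delta_pos":[-40,0,-20],"grip":0}])

```text
time_s: 6.45
tool_pos: [585.2, -32.4, 114.7]
eef_rot: [-0.003, 0.657, 0.754, -0.008]
force: [1.4, -0.4, -0.8]
gripper_width: 85.7
```

play_rows(increments=[{"turn":[0,0,0.175],"delta_pos":[-50,0,0],"grip":150},{"turn":[0,0,0.175],"delta_pos":[-50,0,0],"grip":150},{"turn":[0,0,0.175],"delta_pos":[0,0,0],"grip":150},{"turn":[0,0,0.175],"delta_pos":[0,0,0],"grip":150},{"turn":[0,0,0.175],"delta_pos":[0,0,0],"grip":150}])

```text
time_s: 7.08
tool_pos: [593.5, -138.5, 119.3]
eef_rot: [0.004, 0.92, 0.391, -0.004]
force: [-0.2, 0.2, -0.5]
gripper_width: 35.3
```

play_rows(increments=[{"turn":[0,0,0.175],"delta_pos":[0,0,0],"grip":150},{"turn":[0,0,0.175],"delta_pos":[0,0,0],"grip":150},{"turn":[0,0,0.175],"delta_pos":[0,0,0],"grip":150},{"turn":[0,0,0.172],"delta_pos":[0,0,0],"grip":150},{"turn":[0,0,0],"delta_pos":[0,0,0],"grip":150}])

```text
time_s: 7.7
tool_pos: [595.1, -139.1, 120.4]
eef_rot: [0.006, 0.999, 0.042, 0.001]
force: [1.1, -0.3, -0.5]
gripper_width: 35.2
```

```bash
python3 st.py; python3 - <<'E'
from h import *
from st import stop
p,_=snapshot("top");v=cv2.resize(p[80:230,190:390],None,fx=4,fy=4,interpolation=2);cv2.imwrite("pics/c.png",v[...,::-1])
h=cv2.cvtColor(p,cv2.COLOR_RGB2HSV)
w,r=plate("top",p,275,150);print(stop(r[0]),r[1:],stop(cv2.boxPoints(r)).round(1).tolist())
E
```

```text
t 7.7 stop xy [[-121.9 -282.6]] z 120.44971694031595 jaw deg 4.8 z axis [ 0.002 -0.011 -1.   ]
q [-0.22  0.48  0.06  1.15 -0.01  1.26] F [ 1.1 -0.3 -0.5] w 35.16995763906847
[[ -39.33199233 -120.08160592]] ((77.40339660644531, 105.67437744140625), 7.997477054595947) [[-78.2, -67.4], [-77.9, -173.1], [-0.4, -172.8], [-0.8, -67.1]]
```

View pics/c.png

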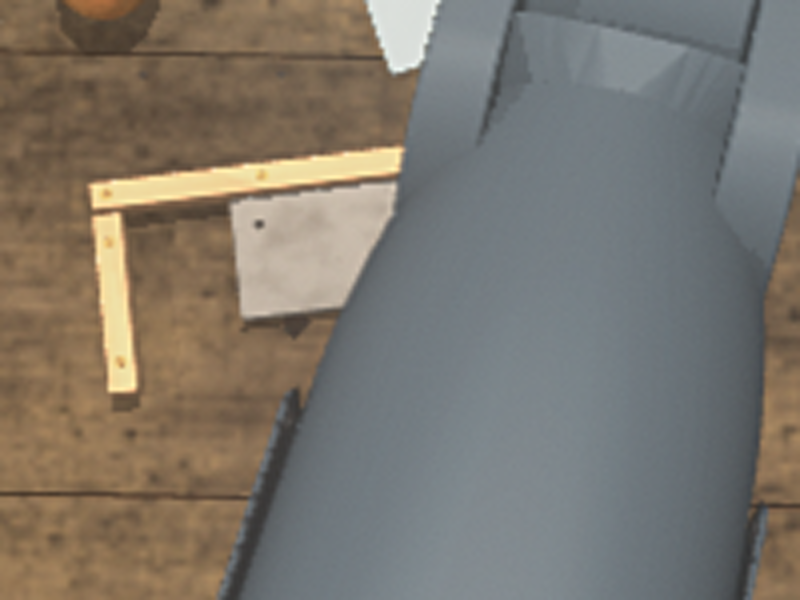

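The plate lies flat along the far fence, spanning x = -78 to -0.4 with its left end at y ≈ -67. About 67 mm of sliding is left, and its right end is at about -212. I'll go down behind that end.

play_rows(increments=[{"turn":[0,0,-0.052],"delta_pos":[0,0,0],"grip":150},{"turn":[0,0,0],"delta_pos":[40,-12,0],"grip":150},{"turn":[0,0,0],"delta_pos":[41,-12,0],"grip":150},{"turn":[0,0,0],"delta_pos":[0,0,40],"grip":150},{"turn":[0,0,0],"delta_pos":[0,0,30],"grip":150}])

```text
time_s: 8.38
tool_pos: [677.6, -103.9, 52.1]
eef_rot: [0.007, 0.997, 0.081, 0.005]
force: [0.1, -0.5, -0.5]
gripper_width: 35.1
```

```bash
python3 st.py
```

```text
t 8.375 stop xy [[ -35.4 -259. ]] z 52.1081975198198 jaw deg 9.34 z axis [ 0.011 -0.013 -1.   ]
q [-0.15  0.66  0.19  1.09 -0.01  1.26] F [ 0.1 -0.5 -0.5] w 35.06181246869005
```

play_rows(increments=[{"turn":[0.014,-0.009,0.026],"delta_pos":[-5,0,20],"grip":150},{"turn":[0,0,0],"delta_pos":[0,0,15],"grip":150},{"turn":[0,0,0],"delta_pos":[0,0,8],"grip":150},{"turn":[0,0,0],"delta_pos":[0,0,3],"grip":150},{"turn":[0,0,0],"delta_pos":[0,0,0],"grip":150}])

```text
time_s: 9.0
tool_pos: [672.3, -105.2, 3.9]
eef_rot: [-0.0, 0.997, 0.071, -0.0]
force: [0.3, -0.6, 0.1]
gripper_width: 35.1
```

```bash
python3 st.py
```

```text
t 9.0 stop xy [[ -40.8 -259.6]] z 3.890053265003256 jaw deg 8.12 z axis [-0.001  0.001 -1.   ]
q [-0.16  0.7   0.13  1.    0.    1.27] F [ 0.3 -0.6  0.1] w 35.12320193301138
```

play_rows(increments=[{"turn":[0,0,0.005],"delta_pos":[0,-10,2],"grip":150},{"turn":[0,0,0],"delta_pos":[0,-10,0],"grip":150},{"turn":[0,0,0],"delta_pos":[0,-10,0],"grip":150},{"turn":[0,0,0],"delta_pos":[0,-10,0],"grip":150},{"turn":[0,0,0],"delta_pos":[0,-10,0],"grip":150}])

```text
time_s: 9.62
tool_pos: [665.9, -52.8, 3.4]
eef_rot: [0.0, 0.998, 0.068, 0.001]
force: [-0.4, -2.8, -1.3]
gripper_width: 35.0
```

```bash
python3 st.py
```

```text
t 9.625 stop xy [[ -40.1 -206.8]] z 3.3578522694798774 jaw deg 7.82 z axis [ 0.001 -0.001 -1.   ]
q [-0.08  0.68  0.08  0.98 -0.    1.36] F [-0.4 -2.8 -1.3] w 35.03921866814605
```

play_rows(increments=[{"turn":[0,0,0],"delta_pos":[0,-9,1.5],"grip":150},{"turn":[0,0,0],"delta_pos":[0,-9,0],"grip":150},{"turn":[0,0,0],"delta_pos":[0,-9,0],"grip":150},{"turn":[0,0,0],"delta_pos":[0,-8,0],"grip":150},{"turn":[0,0,0],"delta_pos":[0,-6,0],"grip":150}])

```text
time_s: 10.25
tool_pos: [660.3, -10.5, 2.3]
eef_rot: [0.002, 0.998, 0.068, 0.001]
force: [-0.6, -4.9, 1.8]
gripper_width: 35.3
```

```bash
python3 st.py
```

```text
t 10.25 stop xy [[ -39.9 -164.1]] z 2.3302428499402255 jaw deg 7.8 z axis [ 0.002 -0.004 -1.   ]
q [-0.01  0.66  0.05  0.96 -0.    1.42] F [-0.6 -4.9  1.8] w 35.31042541466227
```

play_rows(increments=[{"turn":[0,0,0],"delta_pos":[0,-3,0],"grip":150},{"turn":[0,0,0],"delta_pos":[0,-2,0],"grip":150},{"turn":[0,0,0],"delta_pos":[0,-2,0],"grip":150},{"turn":[0,0,0],"delta_pos":[0,-2,0],"grip":150},{"turn":[0,0,0],"delta_pos":[0,-2,0],"grip":150}])

```text
time_s: 10.88
tool_pos: [659.0, -1.5, 2.4]
eef_rot: [0.004, 0.998, 0.067, 0.001]
force: [2.4, -23.1, -0.8]
gripper_width: 35.0
```

```bash
python3 st.py
```

```text
t 10.875 stop xy [[ -39.9 -155. ]] z 2.3956163544723608 jaw deg 7.7 z axis [ 0.003 -0.008 -1.   ]
q [ 0.    0.66  0.05  0.96 -0.01  1.44] F [  2.4 -23.1  -0.8] w 35.01758761181335
```

Contact with the left fence came at stop y = -155 against a predicted -156, with 23 N. I'll withdraw, lift and check.

play_rows(increments=[{"turn":[0,0,0],"delta_pos":[0,8,0],"grip":150},{"turn":[0,0,0],"delta_pos":[0,20,0],"grip":150},{"turn":[0,0,0],"delta_pos":[0,0,-50],"grip":150},{"turn":[0,0,0],"delta_pos":[-30,30,-50],"grip":150},{"turn":[0,0,0],"delta_pos":[-40,40,0],"grip":150}])

```text
time_s: 11.5
tool_pos: [604.3, -108.5, 102.7]
eef_rot: [0.003, 0.998, 0.069, 0.001]
force: [1.2, -1.3, -0.1]
gripper_width: 35.3
```

play_rows(increments=[{"turn":[0,0,0],"delta_pos":[-50,30,0],"grip":150},{"turn":[0,0,0],"delta_pos":[-50,30,0],"grip":150},{"turn":[0,0,0],"delta_pos":[-30,0,0],"grip":150},{"turn":[0,0,0],"delta_pos":[0,0,0],"grip":150},{"turn":[0,0,0],"delta_pos":[0,0,0],"grip":150}])

```text
time_s: 12.12
tool_pos: [478.7, -193.8, 104.2]
eef_rot: [0.002, 0.998, 0.066, 0.003]
force: [0.7, -0.2, 0.6]
gripper_width: 35.3
```

```bash
python3 st.py; python3 - <<'E'
from h import *
from st import stop
p,_=snapshot("top");v=cv2.resize(p[90:200,190:340],None,fx=5,fy=5,interpolation=2);cv2.imwrite("pics/d.png",v[...,::-1])
w,r=plate("top",p,255,155);print(stop(r[0]),r[1:],stop(cv2.boxPoints(r)).round(1).tolist())
E
```

```text
t 12.125 stop xy [[-244.6 -321. ]] z 104.20207907681862 jaw deg 7.53 z axis [ 0.007 -0.004 -1.   ]
q [-0.38  0.3  -0.25  1.01 -0.    1.06] F [ 0.7 -0.2  0.6] w 35.26213803469638
[[-39.48772295 -73.40468581]] ((77.42727661132812, 144.64634704589844), 8.014008522033691) [[-78.5, -1.2], [-77.9, -145.9], [-0.5, -145.6], [-1.0, -0.9]]
```

View pics/d.png

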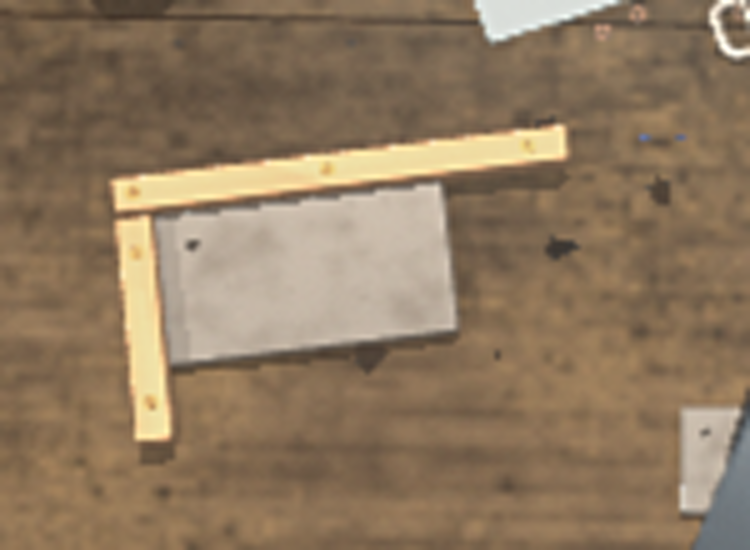

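The plate fits at (-39.5, -73.4) in the stop frame, with its yaw within 0.2° of the fence. Home is (-39, -72.5), so the difference is within the calibration. I'll give the long edge one last gentle press to be sure it's seated.

play_rows(increments=[{"turn":[0,0,0],"delta_pos":[20,-50,0],"grip":150},{"turn":[0,0,0],"delta_pos":[20,-50,0],"grip":150},{"turn":[0,0,0],"delta_pos":[20,-50,0],"grip":150},{"turn":[0,0,0],"delta_pos":[20,-50,0],"grip":150},{"turn":[0,0,0],"delta_pos":[20,-46,0],"grip":150}])

```text
time_s: 12.8
tool_pos: [551.3, 70.2, 103.2]
eef_rot: [0.002, 0.998, 0.065, 0.004]
force: [1.3, -0.6, -0.1]
gripper_width: 35.5
```

play_rows(increments=[{"turn":[0,0,0],"delta_pos":[0,0,40],"grip":150},{"turn":[0,0,0],"delta_pos":[0,0,30],"grip":150},{"turn":[0,0,0],"delta_pos":[0,0,15],"grip":150},{"turn":[0,0,0],"delta_pos":[0,0,0],"grip":150},{"turn":[0,0,0],"delta_pos":[0,0,0],"grip":150}])

```text
time_s: 13.42
tool_pos: [556.3, 76.9, 16.4]
eef_rot: [0.001, 0.998, 0.069, 0.006]
force: [0.8, -0.8, 0.6]
gripper_width: 35.3
```

```bash
python3 st.py
```

```text
t 13.425 stop xy [[-131.   -63.4]] z 16.409464400200047 jaw deg 7.97 z axis [ 0.011 -0.002 -1.   ]
q [ 0.14  0.46 -0.25  0.85 -0.    1.57] F [ 0.8 -0.8  0.6] w 35.29660914514819
```

play_rows(increments=[{"turn":[0,-0.011,0],"delta_pos":[0,10,9],"grip":150},{"turn":[0,0,0],"delta_pos":[4,0,3],"grip":150},{"turn":[0,0,0],"delta_pos":[4,0,0],"grip":150},{"turn":[0,0,0],"delta_pos":[4,0,0],"grip":150},{"turn":[0,0,0],"delta_pos":[2,0,0],"grip":150}])

```text
time_s: 14.05
tool_pos: [574.4, 67.9, 5.8]
eef_rot: [0.002, 0.998, 0.069, 0.001]
force: [0.1, 0.1, 0.2]
gripper_width: 35.3
```

play_rows(increments=[{"turn":[0,0,0],"delta_pos":[2,0,0],"grip":150},{"turn":[0,0,0],"delta_pos":[2,0,0],"grip":150},{"turn":[0,0,0],"delta_pos":[2,0,0],"grip":150},{"turn":[0,0,0],"delta_pos":[2,0,0],"grip":150},{"turn":[0,0,0],"delta_pos":[1,0,0],"grip":150}])

```text
time_s: 14.68
tool_pos: [583.9, 69.4, 6.0]
eef_rot: [0.002, 0.998, 0.069, 0.002]
force: [-0.7, 0.0, -0.4]
gripper_width: 35.1
```

```bash
python3 st.py
```

```text
t 14.675 stop xy [[-104.7  -74.5]] z 6.0035709019066115 jaw deg 7.93 z axis [ 0.003 -0.003 -1.   ]
q [ 0.12  0.52 -0.18  0.87 -0.    1.55] F [-0.7  0.  -0.4] w 35.1041534031067
```

There's no contact yet, because the tips are thinner than the finger backs. I'll lower 3 mm so they can't ride over the plate, and carry on gently.

play_rows(increments=[{"turn":[0,0,0],"delta_pos":[-1,0,3],"grip":150},{"turn":[0,0,0],"delta_pos":[2,0,1],"grip":150},{"turn":[0,0,0],"delta_pos":[2,0,0],"grip":150},{"turn":[0,0,0],"delta_pos":[2,0,0],"grip":150},{"turn":[0,0,0],"delta_pos":[1,0,0],"grip":150}])

```text
time_s: 15.3
tool_pos: [586.9, 69.8, 3.1]
eef_rot: [0.002, 0.998, 0.069, -0.0]
force: [-5.0, -0.9, 6.0]
gripper_width: 35.3
```

```bash
python3 st.py
```

```text
t 15.3 stop xy [[-101.7  -74.6]] z 3.0683499243490986 jaw deg 7.93 z axis [-0.001 -0.004 -1.   ]
q [ 0.12  0.54 -0.16  0.87 -0.    1.55] F [-5.  -0.9  6. ] w 35.25999310730556
```

play_rows(increments=[{"turn":[0,0,0],"delta_pos":[1.5,0,0],"grip":150},{"turn":[0,0,0],"delta_pos":[2,0,0],"grip":150},{"turn":[0,0,0],"delta_pos":[2,0,0],"grip":150},{"turn":[0,0,0],"delta_pos":[2,0,0],"grip":150},{"turn":[0,0,0],"delta_pos":[2,0,0],"grip":150}])

```text
time_s: 15.92
tool_pos: [587.0, 69.8, 3.4]
eef_rot: [0.002, 0.998, 0.069, -0.008]
force: [-16.1, -2.1, 17.4]
gripper_width: 35.1
```

```bash
python3 st.py
```

```text
t 15.925 stop xy [[-101.5  -74.6]] z 3.351561978309655 jaw deg 7.92 z axis [-0.016 -0.006 -1.   ]
q [ 0.12  0.55 -0.14  0.9  -0.    1.55] F [-16.1  -2.1  17.4] w 35.06949783959152
```

The plate is firmly seated: the force rose to 16 N with only 0.2 mm of motion. I'll withdraw and take a final look.

play_rows(increments=[{"turn":[0,0,0],"delta_pos":[-6,0,0],"grip":150},{"turn":[0,0,0],"delta_pos":[-15,0,0],"grip":150},{"turn":[0,0,0],"delta_pos":[-10,0,-30],"grip":150},{"turn":[0,0,0],"delta_pos":[0,0,-50],"grip":150},{"turn":[0,0,0],"delta_pos":[0,50,-40],"grip":150}])

```text
time_s: 16.55
tool_pos: [560.5, 18.6, 122.5]
eef_rot: [0.002, 0.997, 0.071, -0.012]
force: [1.5, 0.5, 0.8]
gripper_width: 35.4
```

play_rows(increments=[{"turn":[0,0,0],"delta_pos":[-25,50,0],"grip":150},{"turn":[0,0,0],"delta_pos":[-25,50,0],"grip":150},{"turn":[0,0,0],"delta_pos":[-25,50,0],"grip":150},{"turn":[0,0,0],"delta_pos":[-25,40,0],"grip":150},{"turn":[0,0,0],"delta_pos":[0,0,0],"grip":150}])

```text
time_s: 17.18
tool_pos: [487.2, -191.8, 127.9]
eef_rot: [0.003, 0.997, 0.07, -0.009]
force: [0.3, 0.5, -0.6]
gripper_width: 34.9
```

```bash
python3 st.py; python3 - <<'E'
from h import *
from st import stop
p,_=snapshot("top");cv2.imwrite("pics/e.png",p[...,::-1])
w,r=plate("top",p,255,155);print(stop(r[0]),r[1:],stop(cv2.boxPoints(r)).round(1).tolist())
s,_=snapshot("scene");v=cv2.resize(s[110:260,240:440],None,fx=4,fy=4,interpolation=2);cv2.imwrite("pics/f.png",v[...,::-1])
E
```

```text
t 17.175 stop xy [[-235.9 -320.3]] z 127.94567550694153 jaw deg 8.04 z axis [-0.017 -0.007 -1.   ]
q [-0.37  0.31 -0.17  1.1  -0.01  1.06] F [ 0.3  0.5 -0.6] w 34.9068857837297
[[-39.3614911  -73.42175411]] ((77.59147644042969, 144.63674926757812), 8.056880950927734) [[-78.5, -1.3], [-77.8, -145.9], [-0.2, -145.6], [-0.9, -0.9]]
```

View pics/e.png

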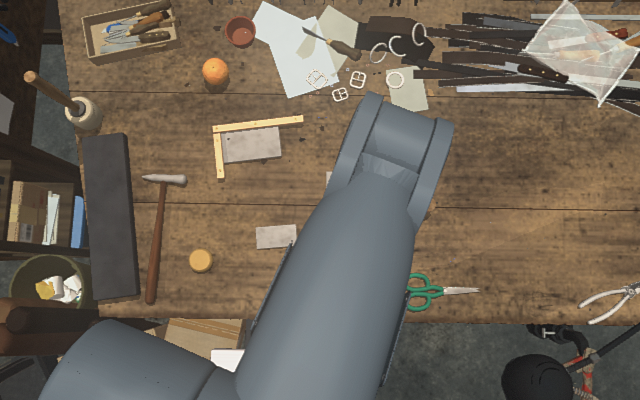

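View pics/f.png

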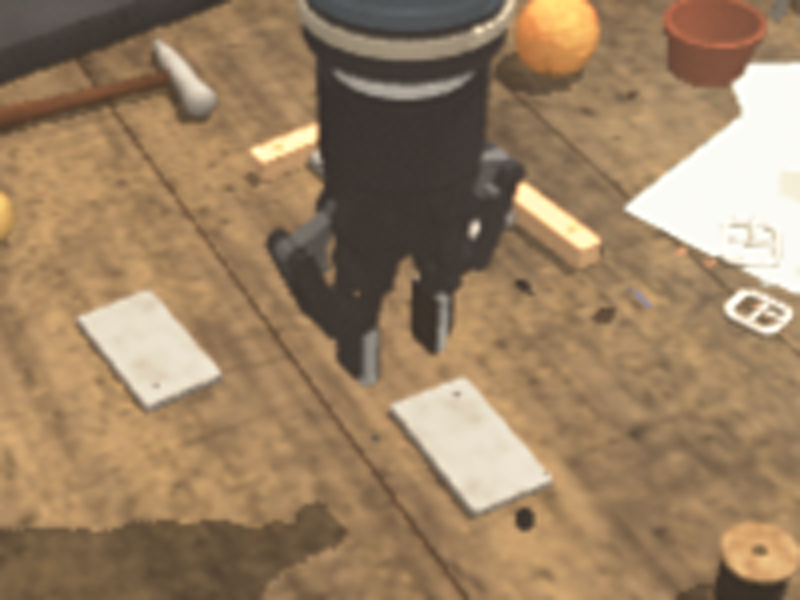

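The top view shows the plate flush in the corner at (250,145), the wax still at (200,260) and the hand high and well clear. In the scene crop both decoys and the black spool are where they were.

```bash
python3 -c "
from bench import env
print(env.sign_off())"
```

```text
the job is handed in; nothing more can be done
None
```

The plate is home in the corner stop, and I handed the job in at about 17 s of the 72 s limit.

I pushed it square against the long far fence with both open fingertips, then slid it along that fence until its end met the short left fence. I finished with a gentle press on the near long edge. The plate was never gripped or lifted.

**Contact:** each push ended in a clear stop, at about 18 N on the far fence, 23 N on the left fence and 16 N on the last press. The last press moved the fingers only 0.2 mm. Its reading also showed about 17 N upward on the fingertips, so they were probably also bearing on the bench or the plate's edge.

**Final picture:** in the stop frame the plate's centre measured (-39.4, -73.4) mm, against the target of (-39, -72.5) mm. Its yaw was within about 0.3° of the fence. The 0.9 mm difference toward the left fence is inside the 2 mm calibration, and the plate did not shift during the last press. I could not confirm a gap of exactly zero from the picture alone.

**Bystanders:** the wax and the black spool looked unmoved in the last pictures. The arm hid the red spool in the last top view, but no move came near it.

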